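# Power up the bench control box and hold its run button

### The arm

A 6-joint arm with a two-finger parallel gripper is mounted at the origin on a cart in front of the work surface, level with it; the furniture and walls round the work are solid. World frame = base frame: x ahead of the robot, y to its left, z up, the work surface at z = 0. Lengths are in mm, angles in rad, forces in N, time in s.
With the tool pointing down it reaches from about 275 to 750 mm from the base axis. Payload 10.2 kg.
Tool frame: the origin (TCP) lies at the very end of the fingers, on their centre line; the grasp point (between the pads) lies 19 mm behind it; z points along the fingers, y is the line along which they close (so a half turn about z gives the same grasp; the last joint's range is limited). The gripper opens to 85 mm and grips with 20 to 120 N. Pads are 22 mm wide; open, the fingers measure 114 mm over their backs; the gripper's body (76 mm by 85 mm) begins 54 mm behind the grasp point. The pads swing forward as they close: fully open they stand 13 mm farther back than shut.
Start: joints at [-1.359, 0.313, 1.498, -0, 1.331, -0.223], TCP at [221.134, -476.163, 231.294] pointing down, gripper open.
Joint ranges: [-2.94, 2.94], [-0.97, 2.17], [0.19, 2.56], [-1.23, 4.37], [0.02, 3.11], [-2.88, 2.88]. Speed limits (rad/s): [2.39, 2.39, 3.01, 3.14, 3.14, 3.14].

### API

Orientations are given as a unit quaternion [w, x, y, z].
In Python, from rig import ctrl, optics gives the robot as it stands. The module is installed in compiled form; this text tells all that it offers.
- The arm moves only by the shell command python3 -m handwheel 'ROWS' [FORCE]. ROWS is JSON, a list that holds one entry, the list of rows, each a list of 5 numbers: the gripper command: -1 is fully open, 1 is shut, values between are in proportion, then the shift along the world's x, y, z in units of 50 mm (1.0 is 50 mm), then the turn about the world's z in units of 8 degrees (1.0 is 8 degrees). In form: [[[gripper, tx, ty, tz, twist], ...]]. A call has 1 to 10 rows; each row shifts and turns the commanded pose from where the row before left it; what a row does not reach is not made up. A row lasts 1/10 s, in which the tool goes at most 50 mm and 8.59 degrees, less where a joint would pass 70% of its speed; a pose out of reach is approached as far as the arm can. A call is refused whole if a number of a shift passes 1 or a number of a turn 1, either way. A call with a gripper value outside its range is refused whole. The fingers move at their own pace and stop on an object; FORCE is the grip in N (left out, the last holds). Time passes only in rows, so rows that do not move let the fingers close. It gives the time, the measured TCP pose, the force, the opening and the grip force at its end, in the units of the state.
- ctrl.sense(): the state, without advancing time (a new reading comes with each control period).
- optics.capture(name): name is "side" or "top" or "wrist"; returns a dict with "img" (420x560x3 uint8, blue, green, red), "K" (3x3 intrinsics, pixels), "R" (3x3) and "t" (3): a world point X has camera coordinates R X + t. Camera axes: x right, y down, z forward; pixel columns grow to the right and rows downward; lengths in mm; the calibration is good to about 2 mm. A picture is of the moment at which its call begins. There is no depth.
- ctrl.finish_job(): hands the job in; it is judged then, once.
The state is a dict: "time_s": time; "joints": joint angles; "dq": joint speeds; "tau": joint torques, N m; "eef_pos": TCP position; "ee_rot": TCP orientation; "force": force on the tool from outside, world axes, zero at the start; "wrist_torque": the same for the moment, N m; "grip_width": opening from 0.0 (shut) to 1.0 (fully open); "grip_force": force on a finger pad.
Only numpy, scipy, OpenCV 4.12 (cv2) and the standard library are available. Lean on these libraries where they do the work, as an engineer would, in place of code of your own. Each camera call takes 0.05 s, during which the arm holds its last target. There are 200 camera calls.

### The job

Power up the test bench by touch alone: first switch on the mains at the small white square box by pressing down the raised half of its red rocker, next press down the raised half of the blue rocker on the grey control box, and last press the green button right down and keep it there. The program finishes while the green button is still held down. Never press the red button, and do not lift or shift the things standing round about.

Things in the scene. Friction and masses are not known exactly. Their poses are not given: they have to be found in the camera images.
- mains_switch: mains switch: white square box fixed to the table, 86 x 86 x 38 mm, with a red rocker in a black 6 mm high frame on its top; origin at the middle of the box's underside, z up; its -x side points roughly to the left seen from the robot
- mains_rocker (a joint): red rocker paddle of the mains switch, 44 (x) x 28 (y) mm, tilting about the box's y axis 44 mm above the table; 0 = off (the half to the box's -x, with a white bar, on the left seen from the robot, slopes up to 55 mm), 0.35 rad = on (that half level, 47 mm; the other half up). No spring: friction keeps it; about 2 N moves it. Starts at 0 to 0.04; on counts from 0.25
- mains_raised_half (a point): point fixed to the mains switch, on the top of the raised (off) half of the red rocker, 13 mm from its tilt axis and 52 mm above the table; axes as the mains switch's
- control_box: grey remote control box fixed to the table, 110 (x) x 257 (y) x 45 mm; origin at the middle of its underside, x away from the robot, y to the left along its length; its flat top, at 45 mm, carries three units 80 mm apart in one row along y: blue rocker, green button and red button, in any order
- rocker_base: black frame of the blue rocker, 54 (x) x 36 (y) x 6 mm, fixed on the box top; origin at the middle of its underside (45 mm above the table); axes as the box's
- rocker (a joint): blue rocker paddle, 40 (x) x 24 (y) mm, tilting about its frame's y axis 6 mm above the box top; 0 = off (the half nearer the robot, with a white bar, slopes up to 16 mm above the box top), 0.35 rad = fully on (that half level, 9 mm above the box top; the far half up). No spring: friction keeps it; about 2 N moves it. Starts at 0 to 0.04; on counts from 0.25
- rocker_raised_half (a point): point fixed to the frame, on the top of the raised (off) half of the blue rocker, 12 mm from its tilt axis and 13.5 mm above the box top (58.5 mm above the table); axes as the box's
- green_base: black housing of the round green push button with the button in it, 48 mm diameter, 12 mm high, fixed on the box top; origin at the middle of its underside (45 mm above the table)
- green_top (a point): middle of the top face of the green button's cap (32 mm diameter), 22 mm above the box top (67 mm above the table) when out; it moves down with the cap
- green (a joint): travel of the green button: 0 = out, 0.006 m = fully down; a spring pushes it back, 5 N at full travel; the one to press and hold; held down counts from 4.5 mm
- red_base: black housing of the round red push button with the button in it, 48 mm diameter, 12 mm high, fixed on the box top; origin at the middle of its underside (45 mm above the table)
- red_top (a point): middle of the top face of the red button's cap (32 mm diameter), 22 mm above the box top (67 mm above the table) when out; it moves down with the cap
- red (a joint): travel of the red button: 0 = out, 0.006 m = fully down; a spring pushes it back, 5 N at full travel; the one never to press; pressed counts from 2 mm
- flux_tin: small round tin with a blue lid, 28 mm diameter, 28 mm high, loose bystander on the table or the green mat, to be left alone; origin at the middle of its underside
- flux_bottle: cream squeeze bottle with a red tip, 30 mm diameter, 90 mm high, loose bystander on the table or the green mat, to be left alone; origin at the middle of its underside
- tape: roll of green tape, 82 mm diameter, 36 mm high, loose bystander on the table or the green mat, to be left alone; origin at the middle of its underside
- solder: solder reel, 58 mm diameter, 36 mm high, loose bystander on the table or the green mat, to be left alone; origin at the middle of its underside
- pliers: black-handled long-nose pliers, 58 x 164 x 17 mm, lying flat, loose bystander on the table or the green mat, to be left alone; origin at the middle of its underside
Things that resemble listed ones, but are neither listed nor needed, are in the scene too. Leave any turquoise look-alike of the mains_switch alone.

How it is judged:
By the outcome, as a careful person would: the job done as asked, in the order asked, and still so for the second after the job is handed in, while the arm keeps its last pose, push and grip.
It also fails if it takes over 40 s, if anything falls off the work surface, if the arm or the gripper's body presses on something with over 40 N, if the wrist force passes 120 N, or if a joint passes its speed limit or range.

## Working session

There is one attempt and no reset: what is moved stays moved. The work goes in short steps, Python scripts to look and compute and a shell command to move; the robot and the scene stay as the last step left them, time stands still between calls to the robot, and variables do not carry over. Pictures are saved under pics/ and viewed, at most 10 in all, crops included, and the job is handed in when it is done.

```bash
mkdir -p pics; python3 - <<'E'
from rig import ctrl, optics
import cv2, pickle
s=ctrl.sense(); print(s['time_s'],s['eef_pos'],s['ee_rot'],s['grip_width'])
d={}
for n in("top","side"):
    c=optics.capture(n); d[n]=c; cv2.imwrite(f"pics/{n}0.png",c['img']); print(n,c['K'].tolist() if hasattr(c['K'],'tolist') else c['K'],c['R'],c['t'])
pickle.dump(d,open("d.pkl","wb"))
E
```

```text
0.0 [ 221.09259083 -475.8898999   230.72132792] [-6.67971026e-04  9.76459554e-01  2.15699544e-01  2.21400490e-05] 0.9990196556858304
top [[500.3997653302087, 0.0, 275.18347195788914], [0.0, 500.3997653302087, 210.62536535566295], [0.0, 0.0, 1.0]] [[ 0.01163    -0.99986928  0.01123252]
 [-0.99243802 -0.01291485 -0.12206546]
 [ 0.12219457 -0.00972796 -0.99245849]] [-177.45555193  533.77437696 1384.25468393]
side [[385.6605148878703, 0.0, 280.3120582821005], [0.0, 385.6605148878703, 210.5556288026721], [0.0, 0.0, 1.0]] [[ 9.65886418e-01 -2.58965550e-01 -5.21417409e-04]
 [-1.72567522e-01 -6.42136268e-01 -7.46914629e-01]
 [ 1.93090337e-01  7.21524675e-01 -6.64919743e-01]] [-536.49680576   35.90915976 1215.13081758]
```

View pics/top0.png

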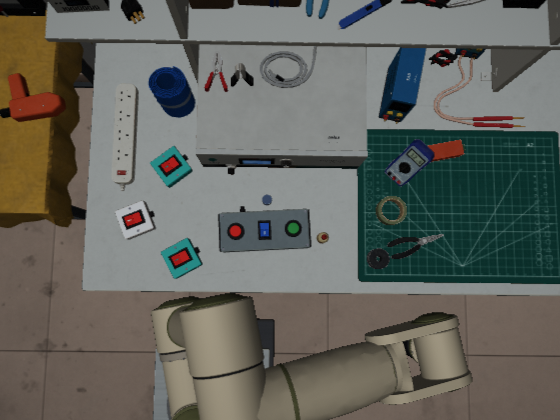

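View pics/side0.png

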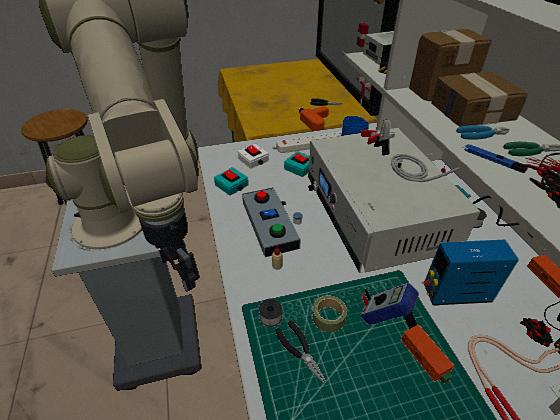

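Top view: the white mains switch with its red rocker is at (134,219). The look-alikes are turquoise boxes at (171,166) and (182,257), and the power strip's red switch at (121,173); I choose the white one. On the grey box are red (235,231), blue rocker (264,229) and green (293,228), with the bottle at (322,238) and the tin at (267,199). The side view agrees: the white box is at (253,154).

```bash
cat > h.py <<'E'
import numpy as np, cv2
def ray(c,px,z):
    K,R,t=map(np.array,(c['K'],c['R'],c['t']))
    d=R.T@np.linalg.solve(K,[px[0],px[1],1]); o=-R.T@t
    return o+d*(z-o[2])/d[2]
def proj(c,X):
    p=np.array(c['K'])@(np.array(c['R'])@np.array(X)+np.array(c['t'])); return p[:2]/p[2]
def blob(img,lo,hi,roi):
    x0,y0,x1,y1=roi
    h=cv2.cvtColor(img,cv2.COLOR_BGR2HSV); h[...,0]=(h[...,0].astype(int)+30)%180   # red -> 30
    m=np.zeros(h.shape[:2],np.uint8); m[y0:y1,x0:x1]=cv2.inRange(h,lo,hi)[y0:y1,x0:x1]
    cs,_=cv2.findContours(m,cv2.RETR_EXTERNAL,cv2.CHAIN_APPROX_NONE)
    c=max(cs,key=cv2.contourArea); return c
E
python3 - <<'E'
import pickle,cv2,numpy as np
from h import *
d=pickle.load(open("d.pkl","rb")); c=d['top']; im=c['img']
RED=((15,120,60),(45,255,255)); GRN=((75,80,40),(125,255,255)); BLU=((130,100,50),(160,255,255)); WHT=((0,0,150),(179,60,255))
def show(n,col,roi,z,view='top'):
    k=blob(d[view]['img'],*col,roi); P=np.array([ray(d[view],p[0],z)[:2] for p in k],np.float32)
    r=cv2.minAreaRect(P); print(view,n,np.round(r[0],1),np.round(r[1],1),round(r[2],1),cv2.contourArea(k))
show('mainsrocker',RED,(112,195,160,242),49)
show('red',RED,(222,215,248,248),67); show('green',GRN,(280,214,308,244),67); show('blue',BLU,(250,214,280,244),54)
hs=(15,0,50),(0,0,0)
g=cv2.cvtColor(im,cv2.COLOR_BGR2HSV); print(g[219,120],g[245,225],g[260,220])
show('red',RED,(250,185,270,205),67,'side');show('green',GRN,(265,220,290,240),67,'side');show('blue',BLU,(258,204,280,222),54,'side');show('mains',RED,(240,145,267,162),49,'side')
a=cv2.resize(im[185:265,105:185],(400,400),interpolation=cv2.INTER_CUBIC); b=cv2.resize(im[185:265,205:345],(700,400),interpolation=cv2.INTER_CUBIC)[:,:400+0]
cv2.imwrite("pics/crop.png",np.hstack([a,b]))
E
```

```text
top mainsrocker [506.2 227.1] [27.8 44.7] 19.5 140.0
top red [475.3 -60.7] [29.4 29.1] 45.9 92.0
top green [ 484.9 -219.5] [29.2 31.3] 45.6 92.5
top blue [ 480.2 -138.8] [36.3 25. ] 0.8 106.0
[103  10 184] [99 38 93] [ 84   9 148]
side red [473.7 -70.6] [34.7 31.4] 75.0 54.0
side green [ 484.7 -227.3] [36.8 28.7] 75.0 71.5
side blue [ 481.4 -144.4] [27.4 40.2] 85.7 62.5
side mains [505.4 221.4] [28.9 55.1] 20.0 50.0
```

View pics/crop.png

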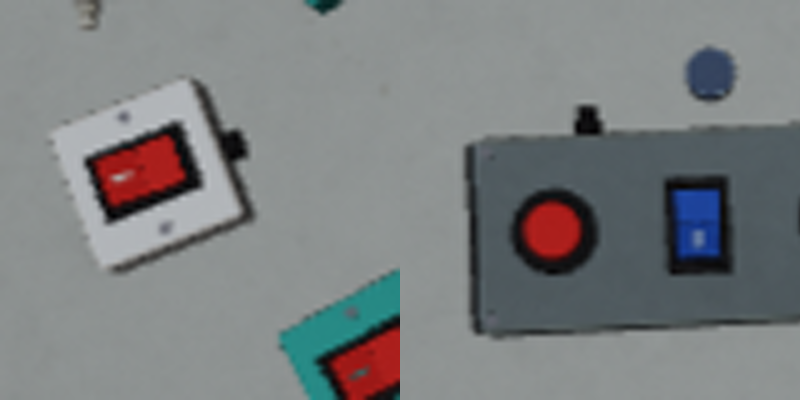

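The crop confirms it: the white box's rocker has its white bar on the left at (120,176), and the blue rocker's bar is on the near side. Moving above the mains rocker, gripper shut.

```bash
python3 -m handwheel '[[[1,0.28,0.716,0,0.53],[1,0.28,0.716,0,0.53],[1,0.28,0.716,0,0.53],[1,0.28,0.716,0,0.53],[1,0.28,0.716,0,0.53],[1,0.28,0.716,0,0.53],[1,0.28,0.716,0,0.53],[1,0.28,0.716,0,0.53],[1,0.28,0.716,0,0.53],[1,0.28,0.716,0,0.53]]]' 
python3 -m handwheel '[[[1,0.28,0.716,0,0.53],[1,0.28,0.716,0,0.53],[1,0.28,0.716,0,0.53],[1,0.28,0.716,0,0.53],[1,0.28,0.716,0,0.53],[1,0.28,0.716,-0.3,0.53],[1,0.28,0.716,-0.4,0.53],[1,0.28,0.716,-0.4,0.53],[1,0.28,0.716,-0.4,0.53],[1,0.28,0.716,-0.4,0.53]]]'
python3 - <<'E'
from rig import ctrl,optics; import cv2,numpy as np
from h import *
s=ctrl.sense();print(s['time_s'],s['eef_pos'],s['ee_rot'],s['force'],s['grip_width'])
c=optics.capture("wrist");cv2.imwrite("pics/w1.png",c['img'])
RED=((15,120,60),(45,255,255))
k=blob(c['img'],*RED,(0,0,560,420));P=np.array([ray(c,p[0],49)[:2] for p in k],np.float32);print(cv2.minAreaRect(P),cv2.contourArea(k))
print(proj(c,s['eef_pos']),proj(c,[501.5,240,50]))
E
```

```text
time_s: 1.1
eef_pos: [361.3, -116.6, 231.2]
ee_rot: [-0.0, 0.832, 0.555, -0.0]
force: [0.9, -1.3, 0.5]
grip_width: -0.001
grip_force: 0.0
time_s: 2.1
eef_pos: [501.3, 241.4, 135.1]
ee_rot: [-0.0, 0.574, 0.819, -0.0]
force: [0.6, -0.5, 0.6]
grip_width: -0.001
grip_force: 0.0
2.1 [501.26562358 241.43003519 135.09420939] [-1.60520408e-04  5.74309007e-01  8.18638548e-01 -2.57456621e-04] [ 0.57511295 -0.51237839  0.58440393] -0.0013618322619066909
((506.6740417480469, 226.3131866455078), (29.006492614746094, 39.49620819091797), 22.455522537231445) 1403.5
[272.6798851  258.40846897] [272.4456494  213.09045172]
```

View pics/w1.png

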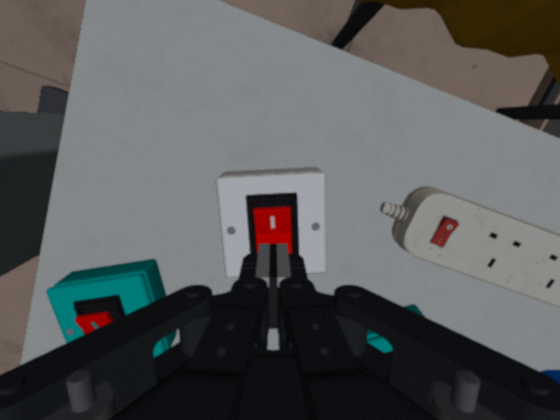

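The wrist view shows the fingertips over the white rocker. The aim point projects to (272,213), just by the white bar (272,222) on the raised half. Going down.

```bash
python3 -m handwheel '[[[1,0,0,-0.6,0],[1,0,0,-0.6,0],[1,0,0,-0.3,0],[1,0,0,-0.1,0],[1,0,0,-0.06,0],[1,0,0,-0.04,0],[1,0,0,-0.02,0]]]'
python3 -m handwheel '[[[1,0,0,-0.02,0],[1,0,0,-0.02,0],[1,0,0,0,0]]]'
```

```text
time_s: 2.85
eef_pos: [501.6, 240.1, 51.1]
ee_rot: [0.0, 0.576, 0.818, 0.001]
force: [0.7, 1.1, 2.0]
grip_width: -0.001
grip_force: 0.9
time_s: 3.15
eef_pos: [501.4, 239.9, 48.5]
ee_rot: [0.0, 0.576, 0.818, 0.0]
force: [1.0, 1.2, 1.7]
grip_width: -0.003
grip_force: 0.6
```

```bash
python3 -m handwheel '[[[1,0,0,-0.03,0],[1,0,0,-0.02,0],[1,0,0,0,0]]]'
python3 -m handwheel '[[[1,0,0,-0.02,0],[1,0,0,0,0]]]'
```

```text
time_s: 3.45
eef_pos: [501.4, 239.9, 46.9]
ee_rot: [0.0, 0.576, 0.818, 0.0]
force: [-3.8, 0.7, 12.0]
grip_width: -0.003
grip_force: 6.1
time_s: 3.65
eef_pos: [501.5, 240.0, 46.8]
ee_rot: [0.0, 0.576, 0.818, 0.0]
force: [-6.3, -1.6, 21.5]
grip_width: 0.0
grip_force: 10.4
```

Bottomed at 47 mm with 21 N, so the rocker should be on. Raise, check and go on to the blue rocker.

```bash
python3 -m handwheel '[[[1,0,0,0.8,0],[1,0,0,0.8,0],[1,-0.05,-0.54,0.2,-0.95],[1,-0.05,-0.54,0,-0.95],[1,-0.05,-0.54,0,-0.95],[1,-0.05,-0.54,0,-0.95],[1,-0.05,-0.54,0,-0.95],[1,-0.05,-0.54,0,-0.95],[1,-0.05,-0.54,0,-0.95],[1,-0.05,-0.54,0,-0.95]]]'
python3 -m handwheel '[[[1,-0.05,-0.54,0,-0.95],[1,-0.05,-0.54,0,-0.95],[1,-0.05,-0.54,0,-0.95],[1,-0.05,-0.54,0,-0.95],[1,-0.05,-0.54,0,-0.95],[1,-0.05,-0.54,0,-0.95],[1,0,0,0,0]]]'
python3 - <<'E'
from rig import ctrl,optics; import cv2,numpy as np
from h import *
s=ctrl.sense();print(s['time_s'],s['eef_pos'],s['ee_rot'])
c=optics.capture("wrist");t=optics.capture("top")
a=cv2.resize(t['img'][185:265,105:185],(240,240),interpolation=cv2.INTER_CUBIC)
cv2.imwrite("pics/w2.png",np.hstack([c['img'],np.vstack([a,np.zeros((180,240,3),np.uint8)])]))
for n,col,z in(('blue',((130,100,50),(160,255,255)),54),('green',((75,80,40),(125,255,255)),67),('red',((15,120,60),(45,255,255)),67)):
    k=blob(c['img'],*col,(0,0,560,300));P=np.array([ray(c,p[0],z)[:2] for p in k],np.float32);print(n,cv2.minAreaRect(P),cv2.contourArea(k))
print(proj(c,s['eef_pos']),proj(c,[467,-140.3,58]))
E
```

```text
time_s: 4.65
eef_pos: [480.7, 22.6, 134.6]
ee_rot: [0.0, 0.911, 0.412, -0.0]
force: [0.2, 0.4, -0.2]
grip_width: 0.002
grip_force: 0.0
time_s: 5.35
eef_pos: [465.8, -140.7, 134.6]
ee_rot: [0.0, 1.0, 0.026, -0.0]
force: [-0.1, -0.1, -0.2]
grip_width: 0.001
grip_force: 0.0
5.35 [ 465.77732755 -140.68821127  134.58702966] [ 3.19733147e-04  9.99663500e-01  2.59376574e-02 -1.51130417e-04]
blue ((481.11065673828125, -142.4267578125), (41.90971755981445, 25.350360870361328), 3.6256470680236816) 1882.5
green ((429.66748046875, 23.496212005615234), (60.297420501708984, 85.859375), 80.16754150390625) 4836.0
red ((476.9930114746094, -63.53102111816406), (31.666290283203125, 34.18345642089844), 45.41942596435547) 1724.5
[270.51819618 261.00217265] [270.83016883 214.48104336]
```

View pics/w2.png

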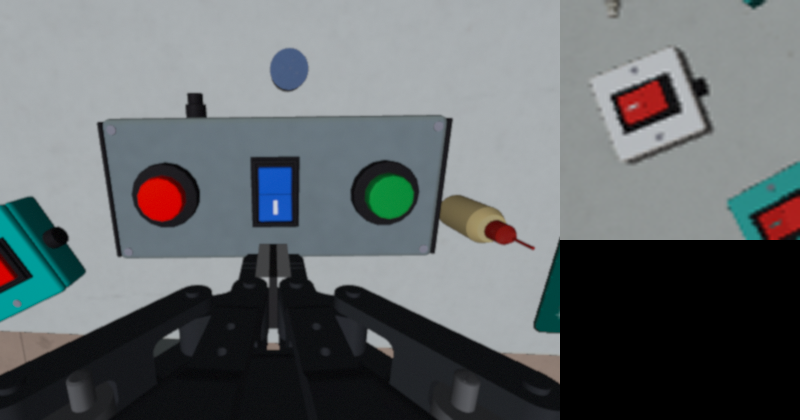

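The wrist view has red at (160,199), the blue rocker at (275,194) with its bar at (275,207), and green at (390,196). The fingers are lined up on the near half, about 2 mm off sideways. In the top crop the mains rocker's far (right) half now stands up. Nudging and pressing.

```bash
python3 -m handwheel '[[[1,0.04,-0.03,-0.5,0],[1,0,0,-0.5,0],[1,0,0,-0.3,0],[1,0,0,-0.12,0],[1,0,0,-0.08,0],[1,0,0,-0.04,0],[1,0,0,-0.03,0],[1,0,0,-0.03,0],[1,0,0,0,0]]]'
python3 -m handwheel '[[[1,0,0,-0.03,0],[1,0,0,-0.02,0],[1,0,0,0,0]]]'
```

```text
time_s: 6.35
eef_pos: [468.3, -139.7, 55.0]
ee_rot: [0.0, 1.0, 0.029, 0.0]
force: [-0.0, -0.0, 0.3]
grip_width: 0.0
grip_force: 0.3
time_s: 6.65
eef_pos: [468.4, -139.8, 53.8]
ee_rot: [0.0, 1.0, 0.029, 0.0]
force: [-7.4, 2.1, 19.6]
grip_width: 0.0
grip_force: 9.9
```

Bottomed at 54 mm with 20 N. Raise, move over green, and check.

```bash
python3 -m handwheel '[[[1,0,0,0.8,0],[1,0,0,0.8,0],[1,0.09,-0.41,0,0],[1,0.09,-0.41,0,0],[1,0.09,-0.41,0,0],[1,0.09,-0.41,0,0],[1,0,0,0,0]]]'
python3 - <<'E'
from rig import ctrl,optics; import cv2,numpy as np
from h import *
s=ctrl.sense();print(s['time_s'],s['eef_pos'])
c=optics.capture("wrist");cv2.imwrite("pics/w3.png",c['img'])
k=blob(c['img'],(75,80,40),(125,255,255),(200,100,360,300))
for z in(67,):
    P=np.array([ray(c,p[0],z)[:2] for p in k],np.float32);print(cv2.minAreaRect(P),cv2.contourArea(k))
print(proj(c,[486,-221.5,67]))
E
```

```text
time_s: 7.35
eef_pos: [486.5, -223.7, 132.1]
ee_rot: [0.0, 1.0, 0.028, 0.0]
force: [0.2, 0.6, 0.2]
grip_width: -0.004
grip_force: 0.0
7.35 [ 486.45680494 -223.6622811   132.14996825]
((486.87457275390625, -222.22653198242188), (32.011253356933594, 32.66040802001953), 66.58607482910156) 1602.0
[268.03561242 221.4211817 ]
```

View pics/w3.png

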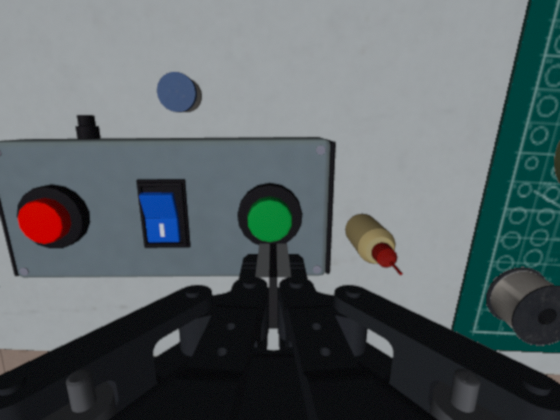

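The blue rocker at (160,217) now has its far half up, so it is on. The green cap at (269,219) lies straight under the fingers. Pressing it.

```bash
python3 -m handwheel '[[[1,0,0,-0.5,0],[1,0,0,-0.5,0],[1,0,0,-0.2,0],[1,0,0,-0.1,0],[1,0,0,-0.06,0],[1,0,0,-0.04,0],[1,0,0,-0.02,0],[1,0,0,0,0]]]'
python3 -m handwheel '[[[1,0,0,-0.03,0],[1,0,0,-0.02,0],[1,0,0,0,0]]]'
```

```text
time_s: 8.2
eef_pos: [486.4, -221.6, 61.9]
ee_rot: [0.0, 1.0, 0.029, 0.0]
force: [-1.3, 3.6, 3.8]
grip_width: 0.002
grip_force: 2.2
time_s: 8.5
eef_pos: [486.6, -221.7, 60.8]
ee_rot: [0.0, 1.0, 0.029, 0.001]
force: [-5.9, 6.5, 20.3]
grip_width: -0.003
grip_force: 10.5
```

Green is fully down at 61 mm with 20 N. A last check of the mains rocker before handing in.

```bash
python3 - <<'E'
from rig import optics; import cv2,numpy as np,pickle
o=pickle.load(open("d.pkl","rb"))
f=lambda i,r:cv2.resize(i[r[1]:r[3],r[0]:r[2]],(390,290),interpolation=cv2.INTER_CUBIC)
t=optics.capture("top")['img'];s=optics.capture("side")['img']
A=(114,200,154,240);B=(233,140,273,170)
cv2.imwrite("pics/end.png",np.vstack([np.hstack([f(o['top']['img'],A),f(t,A)]),np.hstack([f(o['side']['img'],B),f(s,B)])]))
E
```

```text
(no output)
```

View pics/end.png

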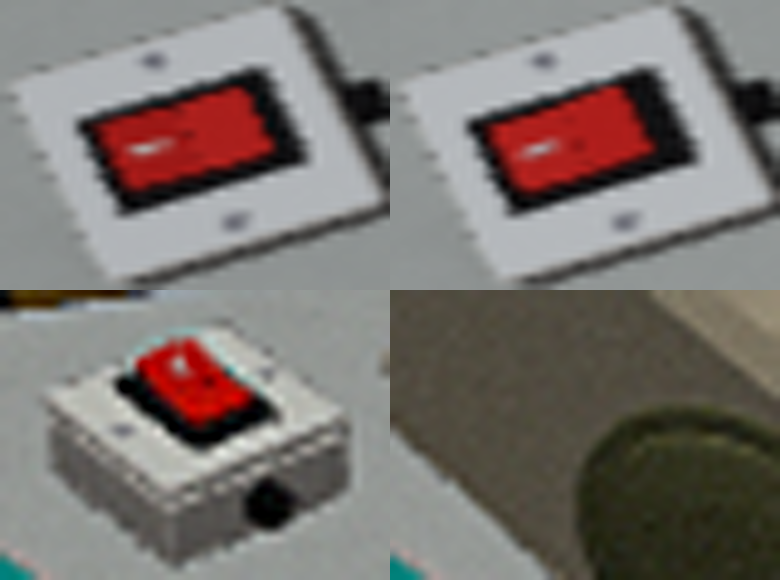

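The top crops before and after show the rocker's right half drawn in, from (275,150) to (655,150), which means it has tilted up and the mains is on. The arm hides the box in the side view.

```bash
python3 -c "
from rig import ctrl
s=ctrl.sense();print(s['time_s'],s['eef_pos'],s['force']);print(ctrl.finish_job())"
```

```text
8.6 [ 486.54909614 -221.71527348   60.74863339] [-5.20220097  6.043395   21.15327165]
the job is handed in; nothing more can be done
None
```

The job is handed in at 8.6 s: I switched on the mains rocker, then the blue rocker, and the green button is held fully down with about 21 N; the red button and the things around were left alone.

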